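Chock a capacitor on the sloping inspection stand

TASK

Set the orange chock on the white field of the sloping stand, square across the slope, and let go of it. Then lay the blue capacitor on the white field, resting on its side squarely against the uphill side of the chock, so that it stays put when you release it. Do not drop the blue capacitor onto the bench, and leave the black capacitor in its cradle.

Things in the scene. Friction and masses are not known exactly. Their poses are not given: they have to be found in the camera images.
- bluecap_center (a point): Centre of the blue capacitor: a cylinder 50 mm in diameter and 60 mm long with a blue sleeve, a thin silver band, flat ends; 110 to 220 g. Its own y axis is the cylinder's axis (either way round); x and z turn as it rolls. It starts lying on its side, level, centre 48 mm above the bench, in a fixed grey V-shaped cradle (68 x 32 mm, 42 mm high) which holds only the middle 32 mm of its length, so both end faces are free to be gripped from above (60 mm wide).
- blackcap_center (a point): Centre of the black capacitor: same shape, size and kind of cradle as the blue one, but with a black sleeve. Leave it where it lies.
- chock_center (a point): Centre (half-way up) of the orange chock: a solid ridge-shaped block, 44 mm wide at the base (its x), 20 mm wide at its flat top, 50 mm long (its y, the ridge), 32 mm high, 180 g. Both sloping sides are alike, so either may face uphill. It starts standing flat on the bench. Its two end faces, 50 mm apart along y, are upright and can be gripped from above. A 50 mm cylinder touching one side has its axis 39 mm horizontally from the chock's centre.
- field (a point): Centre of the white field on the fixed sloping stand (grey steel plate, 200 x 200 mm, on short feet). The point lies on the plate's surface, 30 mm above the bench. Its z is vertical; its x is level and points uphill (roughly away from the robot), y across the slope. The surface rises 6 degrees along x (10.5 mm per 100 mm), with no lip: a cylinder rolls off by itself. The white field measures 140 mm along x by 120 mm along y.
Not all that is in view belongs to the job. Of the things like the part that bears bluecap_center, leave any that is green or pink; of the rest the larger one is meant.

How it is judged (in metres and radians):
On the way:
1. The chock stands released on the white field, square across the slope, while the blue capacitor is still away from it (x of chock_center in the frame of field between -0.075 and 0.075 m and y of chock_center in the frame of field between -0.065 and 0.065 m and z of chock_center in the frame of field between 0.005 and 0.028 m and angle between chock_center's own z axis and vertical below 0.25 rad and angle between the y axis of chock_center and the y axis of field, either way round below 0.27 rad and contact force between chock and the fingers below 0.1 N and linear speed of chock below 0.02 m/s and horizontal distance between bluecap_center and chock_center above 0.08 m), for 0.2 s.
At the end, for the whole second after the job is handed in: Chock and blue capacitor both rest, released, on the stand with their centres on the white field (5 mm slack); both lie across the slope within 15 degrees; the capacitor's axis is within 48 mm horizontally of the chock's centre (39 mm when touching), on its side, and neither moves (x of chock_center in the frame of field between -0.075 and 0.075 m and y of chock_center in the frame of field between -0.065 and 0.065 m and z of chock_center in the frame of field between 0.005 and 0.028 m and angle between chock_center's own z axis and vertical below 0.25 rad and angle between the y axis of each of chock_center, bluecap_center and the y axis of field, either way round below 0.27 rad and contact force between each of chock, bluecap and the fingers below 0.1 N and linear speed of each of chock, bluecap below 0.02 m/s and x of bluecap_center in the frame of field between -0.075 and 0.075 m and y of bluecap_center in the frame of field between -0.065 and 0.065 m and z of bluecap_center in the frame of field between 0.014 and 0.04 m and horizontal distance between bluecap_center and chock_center below 0.048 m and angular speed of bluecap below 0.5 rad/s).
It fails at once if The blue capacitor falls to the bench (height (world z) of bluecap_center below 0.032 m).
It fails at once if The black capacitor is moved by more than 20 mm (distance of blackcap_center from where it was at the start of the episode above 0.02 m).
It also fails if it takes over 61 s, if anything falls off the work surface, if the arm or the gripper's body presses on something with over 40 N, if the wrist force passes 120 N, or if a joint passes its speed limit or range.

ROBOT

A 6-joint arm with a two-finger parallel gripper is mounted at the origin on the work surface. World frame = base frame: x ahead of the robot, y to its left, z up, the work surface at z = 0. Lengths are in mm, angles in rad, forces in N, time in s.
With the tool pointing down it reaches from about 400 to 825 mm from the base axis. Payload 7 kg.
Tool frame: the origin (TCP) lies between the finger pads; the fingertips stand 11 mm ahead of it and the grasp point (between the pads) lies 8 mm behind it; z points along the fingers, y is the line along which they close (so a half turn about z gives the same grasp; the last joint's range is limited). The gripper opens to 88 mm and grips with 3 to 60 N. Pads are 19 mm wide; open, the fingers measure 130 mm over their backs; the gripper's body (78 mm by 193 mm) begins 47 mm behind the grasp point.
Start: joints at [1.478, 0.359, 0.012, 0, -1.224, -0.288], TCP at [250.879, 626.622, 237.561] pointing down, gripper open.
Joint ranges: [-3.07, 3.07], [-1.43, 2.12], [-1.02, 1.25], [-3.03, 1.67], [-3.05, -0], [-3.03, 3.03]. Speed limits (rad/s): [2.39, 2.39, 3.01, 3.14, 3.14, 3.14].

INTERFACE

Orientations are given as a unit quaternion [x, y, z, w].
In Python, from plant import read_state, snapshot, calibration, job_done, boxes_of, silhouettes gives the robot as it stands.
- The arm moves only by the tool apply_moves, never from a script. Its argument "series" is a list of rows, each a list of 3 entries, a list of its own where there are three numbers: the shift along the tool's x, y, z in mm, then the turn about the tool's z in degrees, then the gripper command: -1 is shut, 1 is fully open, values between are in proportion. A call has 1 to 5 rows; each row is the pose to reach, as a shift and turn from the pose commanded when the call began, along the tool's axes at that moment; what a row does not reach only later rows make up. A row lasts 1/12 s, in which the tool goes at most 41.7 mm and 7.16 degrees, less where a joint would pass 70% of its speed; a pose out of reach is approached as far as the arm can. A call with a gripper value outside its range is refused whole. The fingers move at their own pace and stop on an object; the grip force is fixed at half the most. Time passes only in rows, so rows that repeat a pose let the fingers close. It gives the time, the measured TCP pose, the force, the opening and the grip force at its end, in the units of the state.
- read_state(): the state, without advancing time (a new reading comes with each control period).
- snapshot(name): name is "scene" or "side" or "wrist"; returns the picture (420x560x3 uint8, red, green, blue); there is no depth.
- calibration(name): a dict with "fx", "fy", "cx", "cy" (pixels), "R" (3x3) and "t" (3): a world point X has camera coordinates R X + t. Camera axes: x right, y down, z forward; pixel columns grow to the right and rows downward; lengths in mm; the calibration is good to about 2 mm. A picture is of the moment at which its call begins: read the wrist's pose just before it. calibration takes no time and is no camera call; for the wrist camera it gives the pose at the moment of the call.
- job_done(): hands the job in; it is judged then, once.
Trained networks look in the newest picture that a camera, given by its name, has taken for a name from the list of things; names that differ only in an ending like _2 or _b are one class to them, and where a whole thing is asked for, a point or a joint stands for the part that bears it (a point fixed in the world has none). Each returns a list of dicts, best first, with "conf" (0 to 1); they miss things now and then, are a little off and sometimes report something else, mostly with a low value. They report only what shows in the picture. A call takes as long as a camera call. They do not tell look-alikes from the thing itself.
- boxes_of(thing, camera): "xyz" ([x, y, z] in mm, in world coordinates, good to about 4 mm: the middle of the surface that is visible of it).
- silhouettes(thing, camera): "mask" (420x560 bool, what is visible of it).
The state is a dict: "time_s": time; "q": joint angles; "dq": joint speeds; "joint_efforts": joint torques, N m; "eef_pos": TCP position; "tcp_rot": TCP orientation; "contact_force": force on the tool from outside, world axes, zero at the start; "wrist_torque": the same for the moment, N m; "gripper_width": finger opening in mm; "grip_force": force on a finger pad.
Only numpy, scipy, OpenCV 4.12 (cv2) and the standard library are available. Lean on these libraries where they do the work, as an engineer would, in place of code of your own. Each camera call takes 0.05 s, during which the arm holds its last target. There are 200 camera calls.

## Working session

There is one attempt and no reset: what is moved stays moved. The work goes in short steps, Python scripts to look and compute and a tool call to move; the robot and the scene stay as the last step left them, time stands still between calls to the robot, and variables do not carry over. Pictures are saved under pics/ and viewed, at most 13 in all, crops included, and the job is handed in when it is done.

Besides the shell and the picture viewer there is one more tool, called after ">>>" as a command line: name --argument value ..., lists and objects as JSON in quotes. apply_moves: Moves the arm, as the interface text tells. Its arguments: {"type":"object","properties":{"series":{"type":"array"}},"required":["series"]}

```bash
mkdir -p pics
python3 - <<'E'
from plant import *
import cv2,numpy as np
ims=[]
for c in ["scene","side"]:
    im=snapshot(c); cv2.imwrite(f"pics/{c}0.png",im[:,:,::-1])
    for t in ["bluecap_center","blackcap_center","chock_center","field"]:
        try: print(c,t,[(np.round(d["xyz"],1).tolist(),round(d["conf"],2)) for d in boxes_of(t,c)])
        except Exception as e: print(c,t,e)
s=read_state();print(s)
E
```

```text
scene bluecap_center [([453.8, 176.5, 28.2], 0.89), ([517.1, 398.3, 37.5], 0.83), ([408.9, 359.4, 24.7], 0.64), ([491.8, 280.7, 64.4], 0.6)]
scene blackcap_center [([483.4, -277.7, 61.8], 0.77)]
scene chock_center [([646.1, 284.1, 24.6], 0.79)]
scene field [([564.3, -18.0, 30.1], 0.79), ([489.3, 280.7, 64.9], 0.63)]
side bluecap_center [([469.4, 253.1, 65.3], 0.78), ([497.4, 373.1, 41.3], 0.75), ([438.0, 160.0, 32.2], 0.59), ([396.2, 335.3, 31.4], 0.49)]
side blackcap_center [([466.6, -311.5, 68.4], 0.62), ([550.6, -39.3, 29.8], 0.54)]
side chock_center [([623.2, 265.5, 19.2], 0.68)]
side field [([553.3, -37.3, 27.4], 0.86)]
{'time_s': 0.5, 'q': array([ 1.47810401e+00,  3.58607703e-01,  1.18580897e-02, -3.78596508e-05,
       -1.22412715e+00, -2.88092222e-01]), 'dq': array([-0.0015816 , -0.0014472 ,  0.00265248,  0.00077825, -0.00063431,
        0.00048041]), 'joint_efforts': array([ 4.08898923e-04, -5.81798422e+01,  2.93066615e+01,  6.99712917e+00,
        1.19211845e-02, -2.74563774e-05]), 'eef_pos': array([250.86077952, 626.58994341, 237.53115767]), 'tcp_rot': array([ 9.81928858e-01, -1.89250406e-01, -1.37956936e-05,  4.17605932e-05]), 'contact_force': array([0.06071156, 0.1955422 , 0.04614019]), 'wrist_torque': array([-0.0006693 , -0.05140962, -0.02520282]), 'grip_force': 0.0, 'gripper_width': 87.50623612712715}
```

View pics/scene0.png

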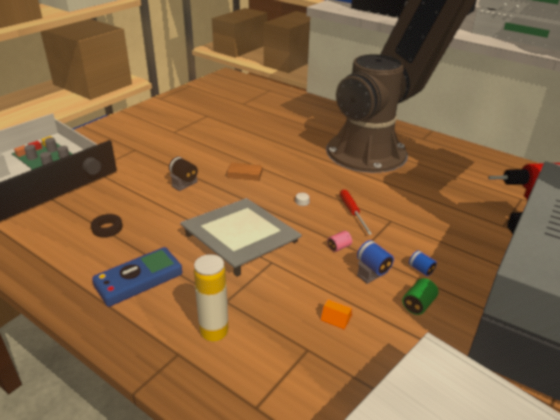

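View pics/side0.png

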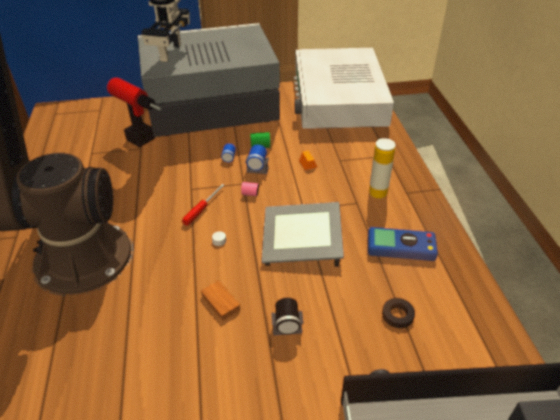

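The scene view shows the blue cap in its cradle near (375,258), the orange chock at (337,314), the stand at (241,230), and the black cap at (183,170). The side view has the same layout. The two cameras disagree by about 25 mm, so I'll check both against the wrist camera.

```bash
cat > h.py <<'E'
from plant import *
import cv2,numpy as np
from scipy.spatial.transform import Rotation as Rn
def proj(c,X):
    k=calibration(c) if isinstance(c,str) else c
    p=np.array(k["R"])@np.array(X,float)+np.array(k["t"]); return np.array([k["fx"]*p[0]/p[2]+k["cx"],k["fy"]*p[1]/p[2]+k["cy"]])
def back(k,uv,z):
    R=np.array(k["R"]);t=np.array(k["t"]);C=-R.T@t
    uv=np.atleast_2d(uv); d=np.c_[(uv[:,0]-k["cx"])/k["fx"],(uv[:,1]-k["cy"])/k["fy"],np.ones(len(uv))]@R
    return C+d*((z-C[2])/d[:,2])[:,None]
E
python3 - <<'E'
from h import *
for c in ["scene","side"]:
    k=calibration(c); print(c,k)
    print("base0",proj(c,[0,0,0]))
    for u in ["field","chock_center"]:
        for d in silhouettes(u,c)[:1]:
            m=d["mask"].astype(np.uint8); ys,xs=np.nonzero(m); uv=[xs.mean(),ys.mean()]
            print(u,uv,m.sum(),back(k,uv,30 if u=="field" else 16))
w=calibration("wrist");print(w)
E
```

```text
scene {'fx': 523.1541997243535, 'fy': 523.1541997243535, 'cx': 278.8373144892312, 'cy': 210.7984514168519, 'R': array([[-0.59850483,  0.80088366,  0.01942486],
       [ 0.45687471,  0.36114186, -0.81292193],
       [-0.65807102, -0.47766297, -0.58204864]]), 't': array([ 261.67803359, -179.22651563, 1573.2917271 ])}
base0 [365.85103222 151.20168196]
field [np.float64(239.8331515812432), np.float64(231.59760087241003)] 4585 [[563.38864771 -17.54220254  30.        ]]
chock_center [np.float64(335.6646341463415), np.float64(313.7774390243902)] 656 [[632.98902903 283.19113583  16.        ]]
side {'fx': 515.375893349892, 'fy': 515.375893349892, 'cx': 285.7497935958845, 'cy': 206.78824276831085, 'R': array([[ 0.98679507, -0.16194926, -0.00281607],
       [-0.11075908, -0.66199139, -0.74128255],
       [ 0.11818595,  0.73180587, -0.67118719]]), 't': array([-506.41980142,  124.85318392, 1293.04594454])}
base0 [ 83.90347973 256.55161078]
field [np.float64(302.23891402714935), np.float64(232.64570135746607)] 4420 [[549.82898686 -36.3651905   30.        ]]
chock_center [np.float64(306.55721393034827), np.float64(160.65671641791045)] 201 [[622.52867433 277.30268508  16.        ]]
{'fx': 340.45017517048393, 'fy': 340.45017517048393, 'cx': 277.169862910561, 'cy': 209.43703767732097, 'R': array([[-3.72122875e-01, -9.28183338e-01,  5.06324760e-04],
       [-8.91083776e-01,  3.57401672e-01,  2.79702967e-01],
       [-2.59796595e-01,  1.03632694e-01, -9.60086451e-01]]), 't': array([675.46926964, -34.42257197, 389.28236886])}
```

>>> apply_moves --series '[[[38, 17, 0], 0, 1], [[76, 34, 0], 0, 1], [[114, 50, 0], 0, 1], [[152, 67, 0], 0, 1], [[190, 84, 0], 0, 1]]'

```text
time_s: 1.12
eef_pos: [397.0, 476.6, 237.8]
tcp_rot: [0.982, -0.189, 0.0, -0.0]
contact_force: [1.7, 0.5, 0.7]
gripper_width: 87.3
grip_force: 0.0
```

>>> apply_moves --series '[[[38, 17, 0], 0, 1], [[76, 34, 0], 0, 1], [[114, 50, 0], 0, 1], [[152, 67, 0], 0, 1], [[190, 84, 0], 0, 1]]'

```text
time_s: 1.53
eef_pos: [542.4, 327.8, 237.9]
tcp_rot: [0.982, -0.189, 0.0, -0.0]
contact_force: [0.1, 1.5, -0.4]
gripper_width: 87.4
grip_force: 0.0
```

>>> apply_moves --series '[[[38, 17, 0], 0, 1], [[50, 22, 0], 0, 1], [[50, 22, 0], 0, 1], [[50, 22, 0], 0, 1]]'

```text
time_s: 1.87
eef_pos: [580.0, 289.5, 237.3]
tcp_rot: [0.982, -0.19, -0.0, 0.0]
contact_force: [0.8, -0.0, -0.5]
gripper_width: 87.4
grip_force: 0.0
```

Run:
```python
from h import *
s=read_state();print(s["time_s"],s["eef_pos"],s["tcp_rot"])
k=calibration("wrist"); im=snapshot("wrist"); cv2.imwrite("pics/w1.png",im[:,:,::-1]); np.save("w1.npy",im)
for u in ["chock_center","bluecap_center"]:
    print(u,[(np.round(d["xyz"],1).tolist(),round(d["conf"],2)) for d in boxes_of(u,"wrist")])
    for d in silhouettes(u,"wrist"):
        m=d["mask"].astype(np.uint8); ys,xs=np.nonzero(m); uv=[xs.mean(),ys.mean()]
        r=cv2.minAreaRect(np.c_[xs,ys].astype(np.float32))
        print(np.round(uv),m.sum(),round(d["conf"],2),back(k,uv,30),back(k,cv2.boxPoints(r),32).round(0).tolist())
```

```text
1.8667 [579.96816014 289.51036646 237.28364345] [ 9.81715239e-01 -1.90355336e-01 -1.57420997e-04  1.01366547e-04]
chock_center [([627.3, 283.5, 32.7], 0.92)]
[266. 136.] 1861 0.72 [[631.50852525 281.12023738  30.        ]] [[646.0, 309.0, 32.0], [654.0, 261.0, 32.0], [617.0, 253.0, 32.0], [608.0, 303.0, 32.0]]
bluecap_center [([454.3, 171.7, 28.3], 0.84), ([523.4, 386.1, 43.6], 0.67), ([402.2, 350.8, 32.3], 0.59), ([485.7, 275.1, 62.9], 0.56)]
[285. 335.] 981 0.81 [[405.65304386 349.95836325  30.        ]] [[435.0, 361.0, 32.0], [419.0, 322.0, 32.0], [381.0, 336.0, 32.0], [398.0, 377.0, 32.0]]
[218. 269.] 1526 0.79 [[515.16716359 388.76535357  30.        ]] [[538.0, 414.0, 32.0], [539.0, 363.0, 32.0], [487.0, 366.0, 32.0], [485.0, 420.0, 32.0]]
[327. 268.] 2147 0.6 [[470.564814   273.50353756  30.        ]] [[505.0, 298.0, 32.0], [483.0, 235.0, 32.0], [438.0, 248.0, 32.0], [460.0, 313.0, 32.0]]
[420. 250.] 1076 0.6 [[452.51861139 169.78471195  30.        ]] [[481.0, 184.0, 32.0], [467.0, 149.0, 32.0], [418.0, 162.0, 32.0], [432.0, 198.0, 32.0]]
```

View pics/w1.png

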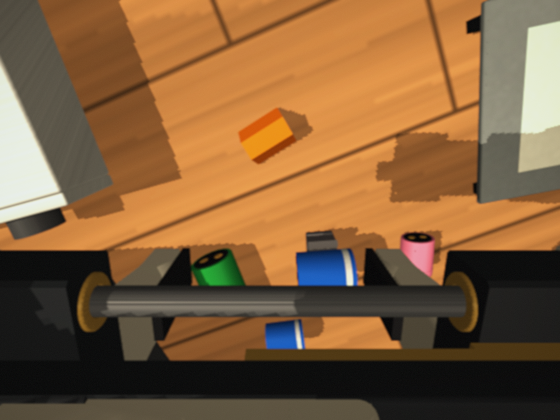

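The wrist view agrees with the scene camera. It shows the chock at (266,136) with its ridge running up to the right, the blue cap at (327,268), the green and pink decoys on either side, and the small blue one below.

Run:
```python
from h import *
k=calibration("wrist"); im=np.load("w1.npy"); sub=im[100:170,230:305].astype(int)
hsv=cv2.cvtColor(im,cv2.COLOR_RGB2HSV)
m=((hsv[...,1]>215)&(hsv[...,2]>200)); mm=np.zeros_like(m); mm[105:170,235:300]=m[105:170,235:300]
print(mm.sum(), [hsv[y,x].tolist() for y,x in [(136,266),(130,262),(148,265),(120,262),(160,250)]])
n,l,st,ce=cv2.connectedComponentsWithStats(mm.astype(np.uint8)); i=1+st[1:,4].argmax(); print(st[1:])
ys,xs=np.nonzero(l==i); r=cv2.minAreaRect(np.c_[xs,ys].astype(np.float32)); print(r)
print(back(k,cv2.boxPoints(r),32).round(1),back(k,r[0],32))
big=cv2.resize(im[90:180,220:320],None,fx=4,fy=4,interpolation=cv2.INTER_NEAREST)
big2=cv2.resize(im[225:300,190:440],None,fx=3,fy=3,interpolation=cv2.INTER_NEAREST)
c=np.zeros((590,750,3),np.uint8); c[:360,:400]=big; c[365:,:750]=big2; 
sc=snapshot("scene"); c[:360,405:]=cv2.resize(sc[190:280,330:416],(345,360),interpolation=cv2.INTER_NEAREST)
cv2.imwrite("pics/crop1.png",c[:,:,::-1]); ks=calibration("scene")
# field white quad
h=cv2.cvtColor(sc,cv2.COLOR_RGB2HSV); d=silhouettes("field","scene")[0]["mask"]
w=(h[...,1]<70)&(h[...,2]>170); w2=np.zeros_like(w); w2[190:265,180:300]=w[190:265,180:300]
ys,xs=np.nonzero(d)
for mk in (d,w2):
    cs,_=cv2.findContours(mk.astype(np.uint8),0,2); q=max(cs,key=cv2.contourArea)
    hull=cv2.convexHull(q); ap=cv2.approxPolyDP(hull,0.05*cv2.arcLength(hull,True),True)[:,0]; print(ap.tolist(),back(ks,ap,30).round(1).tolist())
```

```text
1452 [[17, 229, 237], [17, 228, 235], [17, 228, 238], [11, 239, 212], [15, 175, 219]]
[[ 239  108   53   51 1452]]
((263.87078857421875, 133.39324951171875), (30.633939743041992, 48.12390899658203), 57.9946174621582)
[[644.8 311.1  32. ]
 [652.4 263.8  32. ]
 [623.  257.9  32. ]
 [614.6 306.1  32. ]] [[633.89455602 284.50478911  32.        ]]
[[247, 199], [300, 235], [235, 275], [181, 222]] [[451.6, -88.8, 30.0], [488.7, 97.7, 30.0], [680.4, 68.5, 30.0], [620.2, -148.6, 30.0]]
[[267, 236], [232, 250], [202, 225], [240, 212]] [[537.9, 41.1, 30.0], [623.8, 11.2, 30.0], [598.5, -102.3, 30.0], [504.7, -66.7, 30.0]]
```

View pics/crop1.png

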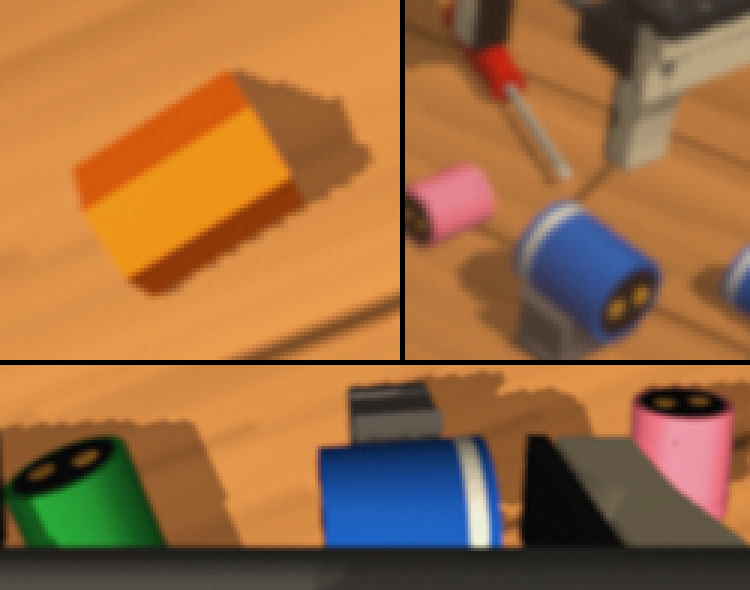

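Run:
```python
from h import *
k=calibration("wrist")
P=back(k,np.array([[240.75,142],[281.25,116.75],[293,135],[252.5,159.5]]),32);print(P.round(1),P.mean(0))
a=(P[1]+P[2]-P[0]-P[3])[:2];print(np.linalg.norm(a)/2,"ridge ang",np.degrees(np.arctan2(a[1],a[0])))
s=read_state();R=Rn.from_quat(s["tcp_rot"]).as_matrix();print("tool y ang",np.degrees(np.arctan2(R[1,1],R[0,1])))
C=P.mean(0);C[2]=17;print(R.T@(C-s["eef_pos"]))
```

```text
[[634.8 309.4  32. ]
 [642.6 262.1  32. ]
 [621.6 257.6  32. ]
 [614.  305.3  32. ]] [628.26373891 283.61115428  32.        ]
48.084197422473814 ridge ang -80.80210634789589
tool y ang -111.72731840357314
[ 48.69824341 -11.02665716 220.77448072]
```

>>> apply_moves --series '[[[20, -4, 20], -7, 1], [[40, -8, 50], -14, 1], [[48.7, -11, 85], -21, 1], [[48.7, -11, 120], -28, 1], [[48.7, -11, 145], -30.9, 1]]'

```text
time_s: 2.63
eef_pos: [627.8, 282.2, 89.1]
tcp_rot: [0.997, 0.083, -0.001, 0.001]
contact_force: [-0.6, 0.4, 0.1]
gripper_width: 87.9
grip_force: 0.0
```

Run:
```python
from h import *
s=read_state();print(s["time_s"],s["eef_pos"],s["tcp_rot"])
k=calibration("wrist"); im=snapshot("wrist"); cv2.imwrite("pics/w2.png",im[:,:,::-1])
R=Rn.from_quat(s["tcp_rot"]).as_matrix();print("tool y ang",np.degrees(np.arctan2(R[1,1],R[0,1])))
hsv=cv2.cvtColor(im,cv2.COLOR_RGB2HSV);m=((hsv[...,0]>13)&(hsv[...,0]<22)&(hsv[...,1]>215)&(hsv[...,2]>215)).astype(np.uint8)
n,l,st,ce=cv2.connectedComponentsWithStats(m); i=1+st[1:,4].argmax(); print(st[i])
ys,xs=np.nonzero(l==i); r=cv2.minAreaRect(np.c_[xs,ys].astype(np.float32))
print(r,back(k,cv2.boxPoints(r),32).round(1).tolist(),back(k,r[0],32))
```

```text
2.6333 [627.78036639 282.17158562  89.11747122] [ 9.96588726e-01  8.25160310e-02 -1.30872810e-03  5.50321509e-04]
tool y ang -80.533518259741
[ 240  215   77   29 1702]
((278.15106201171875, 228.96743774414062), (27.057498931884766, 76.08216094970703), 89.13194274902344) [[636.7, 307.3, 32.0], [645.2, 260.7, 32.0], [627.5, 256.9, 32.0], [618.8, 304.7, 32.0]] [[632.1651487  282.40691597  32.        ]]
```

View pics/w2.png

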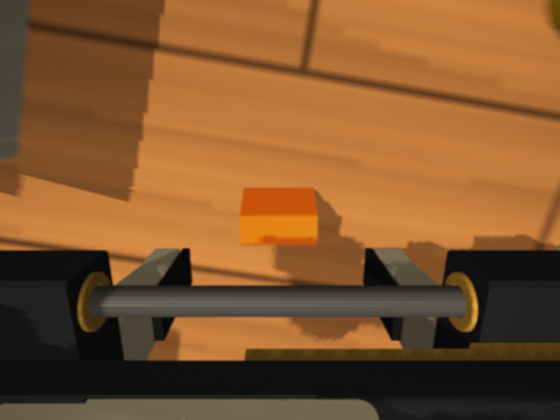

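The chock lies square between the fingers, with its top face at (278,229). The grasp is about 2 mm short in tool x.

>>> apply_moves --series '[[[2, 0, 36], 0, 1], [[2, 0, 72], 0, 1], [[2, 0, 72], 0, 1], [[2, 0, 72], 0, -1], [[2, 0, 72], 0, -1]]'

```text
time_s: 3.1
eef_pos: [631.9, 283.9, 23.0]
tcp_rot: [0.997, 0.079, 0.001, -0.0]
contact_force: [0.1, 0.4, 1.3]
gripper_width: 79.2
grip_force: 0.0
```

>>> apply_moves --series '[[[0, 0, 0], 0, -1], [[0, 0, 0], 0, -1], [[0, 0, 0], 0, -1], [[0, 0, 0], 0, -1]]'

```text
time_s: 3.43
eef_pos: [631.2, 283.2, 22.0]
tcp_rot: [0.997, 0.079, 0.001, -0.001]
contact_force: [-0.6, 0.2, 0.9]
gripper_width: 53.1
grip_force: 0.0
```

>>> apply_moves --series '[[[0, 0, 5], 0, 0.35], [[0, 0, 5], 0, 0.35], [[0, 0, 5], 0, -1], [[0, 0, 5], 0, -1], [[0, 0, 5], 0, -1]]'

```text
time_s: 3.85
eef_pos: [630.6, 282.6, 15.3]
tcp_rot: [0.997, 0.079, -0.0, 0.0]
contact_force: [-0.3, -0.7, -0.8]
gripper_width: 49.5
grip_force: 30.0
```

>>> apply_moves --series '[[[0, 0, 0], 0, -1], [[0, 0, 0], 0, -1], [[0, 0, 0], 0, -1], [[0, 0, 0], 0, -1]]'

```text
time_s: 4.18
eef_pos: [630.6, 282.8, 15.4]
tcp_rot: [0.997, 0.079, -0.0, 0.0]
contact_force: [0.5, 1.0, -1.9]
gripper_width: 49.7
grip_force: 30.0
```

>>> apply_moves --series '[[[0, 0, -40], 0, -1], [[0, 0, -80], 0, -1], [[0, 0, -120], 0, -1], [[-20, 22, -140], 7, -1], [[-45, 50, -150], 13, -1]]'

```text
time_s: 4.6
eef_pos: [596.3, 228.4, 169.4]
tcp_rot: [0.999, -0.036, 0.003, -0.002]
contact_force: [0.5, -0.8, -1.4]
gripper_width: 49.7
grip_force: 30.0
```

>>> apply_moves --series '[[[-16, 33, -10], 7, -1], [[-32, 66, -20], 13, -1], [[-48, 99, -30], 13, -1], [[-64, 132, -35], 13, -1], [[-80, 160, -35], 13, -1]]'

```text
time_s: 5.02
eef_pos: [502.7, 70.7, 202.0]
tcp_rot: [0.989, -0.147, 0.001, -0.001]
contact_force: [-0.3, -0.3, -1.8]
gripper_width: 49.9
grip_force: 30.0
```

Run:
```python
from h import *
s=read_state();R=Rn.from_quat(s["tcp_rot"]).as_matrix();print(s["time_s"],s["eef_pos"],"tool y ang",np.degrees(np.arctan2(R[1,1],R[0,1])),s["gripper_width"])
k=calibration("wrist"); im=snapshot("wrist"); cv2.imwrite("pics/w3.png",im[:,:,::-1]);np.save("w3.npy",im)
h=cv2.cvtColor(im,cv2.COLOR_RGB2HSV)
for d in silhouettes("field","wrist")[:2]: 
    ys,xs=np.nonzero(d["mask"]);print(d["conf"],xs.min(),xs.max(),ys.min(),ys.max())
print(proj(k,[564,-18,30]))
```

```text
5.0167 [502.71087517  70.68734541 201.99743354] tool y ang -106.92102243796523 49.89829792704299
0.94 240 485 0 221
[353.33947226 100.92554904]
```

View pics/w3.png

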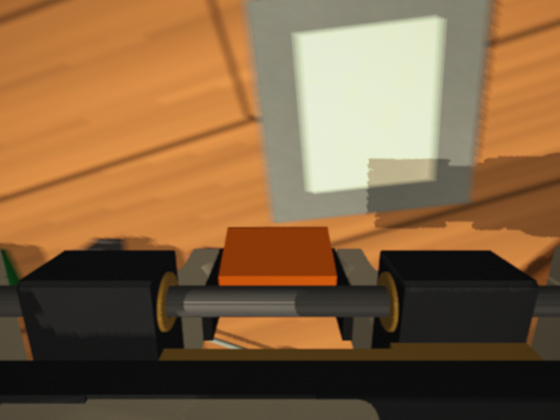

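The white field's corners are at about (293,34), (446,16), (436,182) and (306,193). The chock is held square.

Run:
```python
from h import *
k=calibration("wrist"); s=read_state()
uv=np.array([[293,34],[446,16],[436,182],[306,193]],float)
P=np.array([back(k,u,z)[0] for u,z in zip(uv,[37.3,37.3,22.7,22.7])]);print(P.round(1).tolist())
c=P.mean(0);x=(P[0]+P[1]-P[2]-P[3])/2;y=(P[0]+P[3]-P[1]-P[2])/2
print("centre",c,np.linalg.norm(x),np.linalg.norm(y),"xang",np.degrees(np.arctan2(x[1],x[0])),"yang",np.degrees(np.arctan2(y[1],y[0])))
a=np.arctan2(x[1],x[0]);ux=np.array([np.cos(a),np.sin(a),0])
R=Rn.from_quat(s["tcp_rot"]).as_matrix()
T=c-25*ux; T[2]=120; print("target",T,"tool shift",R.T@(T-s["eef_pos"]))
print("toolx ang",np.degrees(np.arctan2(R[1,0],R[0,0])))
```

```text
[[627.2, 17.1, 37.3], [603.4, -105.4, 37.3], [464.5, -80.2, 22.7], [490.9, 43.1, 22.7]]
centre [546.50848342 -31.35752194  30.        ] 140.74255276813733 125.45382379111825 xang -10.549024481439316 yang 78.44088687181873
target [521.93101793 -26.7806027  120.        ] tool shift [48.61770689 85.38608552 81.2499587 ]
toolx ang -17.062571526288867
```

The arm was still settling when I took that picture, so the calibration didn't match it. I'll take it again.

```bash
cat >> h.py <<'E'
def field(k,im,rough=None):
    h=cv2.cvtColor(im,cv2.COLOR_RGB2HSV); m=((h[...,1]<45)&(h[...,2]>110)&(im[...,1]>=im[...,0].astype(int)+5)).astype(np.uint8)
    return m
E
python3 - <<'E'
from h import *
k=calibration("wrist"); s=read_state(); im=snapshot("wrist"); print(s["time_s"],s["eef_pos"],abs(s["dq"]).max())
g=im.astype(int); m=((g[...,1]>150)&(g[...,2]>130)).astype(np.uint8); m[245:]=0
cs,_=cv2.findContours(m,0,2); q=max(cs,key=cv2.contourArea); hull=cv2.convexHull(q)
for e in (.02,.03,.05,.08):
    ap=cv2.approxPolyDP(hull,e*cv2.arcLength(hull,True),True)[:,0]
    if len(ap)==4: break
print(ap.tolist(),cv2.contourArea(hull))
ap=ap[np.argsort(ap[:,1])]; top=ap[:2][np.argsort(ap[:2,0])]; bot=ap[2:][np.argsort(-ap[2:,0])]; uv=np.r_[top,bot].astype(float)
P=np.array([back(k,u,z)[0] for u,z in zip(uv,[37.3,37.3,22.7,22.7])]);print(uv.tolist(),P.round(1).tolist())
c=P.mean(0);x=(P[0]+P[1]-P[2]-P[3])/2;y=(P[0]+P[3]-P[1]-P[2])/2
print("centre",c,np.linalg.norm(x),np.linalg.norm(y),"xang",np.degrees(np.arctan2(x[1],x[0])),"yang",np.degrees(np.arctan2(y[1],y[0])))
R=Rn.from_quat(s["tcp_rot"]).as_matrix();print("toolx ang",np.degrees(np.arctan2(R[1,0],R[0,0])))
cv2.imwrite("pics/w4.png",im[:,:,::-1])
E
```

```text
5.1167 [500.51675918  69.05238895 201.32335485] 0.06734650460656343
[[433, 10], [424, 174], [301, 189], [286, 28]] 22750.5
[[286.0, 28.0], [433.0, 10.0], [424.0, 174.0], [301.0, 189.0]] [[633.2, 21.3, 37.3], [610.8, -96.1, 37.3], [475.6, -70.5, 22.7], [496.2, 46.7, 22.7]]
centre [553.96732691 -24.64244126  30.        ] 139.2001099925687 119.22770746051215 xang -10.606577240509571 yang 79.62836536228716
toolx ang -17.062571526288867
```

>>> apply_moves --series '[[[15, 22, 10], -3, -1], [[30, 44, 35], -6.5, -1], [[45, 66, 65], -6.5, -1], [[53.8, 76.8, 95], -6.5, -1], [[53.8, 76.8, 120], -6.5, -1]]'

```text
time_s: 5.58
eef_pos: [533.3, -18.6, 78.5]
tcp_rot: [0.996, -0.092, -0.0, 0.0]
contact_force: [-0.2, 0.4, -2.0]
gripper_width: 49.8
grip_force: 30.0
```

>>> apply_moves --series '[[[0, 0, 0], 0, -1], [[0, 0, 10], 0, -1], [[0, 0, 20], 0, -1], [[0, 0, 28], 0, -1], [[0, 0, 30], 0, -1]]'

```text
time_s: 6.0
eef_pos: [532.5, -16.3, 50.1]
tcp_rot: [0.996, -0.09, -0.0, -0.0]
contact_force: [-0.7, -0.2, -1.4]
gripper_width: 49.8
grip_force: 30.0
```

>>> apply_moves --series '[[[0, 0, 1], 0, -1], [[0, 0, 2], 0, -1], [[0, 0, 2], 0, -1]]'

```text
time_s: 6.25
eef_pos: [532.9, -16.6, 49.1]
tcp_rot: [0.996, -0.091, 0.0, -0.0]
contact_force: [0.2, -0.2, -1.7]
gripper_width: 49.9
grip_force: 30.0
```

>>> apply_moves --series '[[[0, 0, 1], 0, -1], [[0, 0, 2], 0, -1], [[0, 0, 2], 0, -1]]'

```text
time_s: 6.5
eef_pos: [532.6, -16.9, 46.7]
tcp_rot: [0.996, -0.091, 0.0, -0.0]
contact_force: [-0.2, -0.5, -1.9]
gripper_width: 49.8
grip_force: 30.0
```

>>> apply_moves --series '[[[0, 0, 1], 0, -1], [[0, 0, 1], 0, -1]]'

```text
time_s: 6.67
eef_pos: [532.5, -17.0, 45.5]
tcp_rot: [0.996, -0.091, -0.0, 0.0]
contact_force: [0.8, -0.3, -2.2]
gripper_width: 49.9
grip_force: 30.0
```

>>> apply_moves --series '[[[0, 0, 1], 0, -1], [[0, 0, 1.5], 0, -1], [[0, 0, 1.5], 0, -1]]'

```text
time_s: 6.92
eef_pos: [532.7, -16.9, 44.9]
tcp_rot: [0.996, -0.091, 0.0, 0.0]
contact_force: [-3.5, 0.8, 8.1]
gripper_width: 49.6
grip_force: 30.0
```

Contact. Release, rise and look.

>>> apply_moves --series '[[[0, 0, 0], 0, 1], [[0, 0, 0], 0, 1], [[0, 0, 0], 0, 1], [[0, 0, 0], 0, 1], [[0, 0, 0], 0, 1]]'

```text
time_s: 7.33
eef_pos: [532.6, -16.9, 44.0]
tcp_rot: [0.996, -0.091, -0.0, 0.0]
contact_force: [0.5, 0.1, -0.1]
gripper_width: 77.8
grip_force: 0.0
```

>>> apply_moves --series '[[[0, 0, -30], 0, 1], [[0, 0, -60], 0, 1], [[-30, 0, -90], 0, 1], [[-60, 0, -120], 0, 1], [[-80, 0, -140], 0, 1]]'

```text
time_s: 7.75
eef_pos: [452.6, -2.5, 185.9]
tcp_rot: [0.996, -0.091, 0.0, -0.0]
contact_force: [0.0, -0.0, -0.3]
gripper_width: 87.8
grip_force: 0.0
```

>>> apply_moves --series '[[[0, 0, 0], 0, 1], [[0, 0, 0], 0, 1], [[0, 0, 0], 0, 1]]'

```text
time_s: 8.0
eef_pos: [454.0, -2.3, 184.1]
tcp_rot: [0.996, -0.091, 0.0, -0.0]
contact_force: [-0.1, -0.5, 0.2]
gripper_width: 87.7
grip_force: 0.0
```

Run:
```python
from h import *
k=calibration("wrist"); s=read_state(); im=snapshot("wrist"); print(s["time_s"],s["eef_pos"],s["tcp_rot"],abs(s["dq"]).max())
cv2.imwrite("pics/w5.png",im[:,:,::-1]);np.savez("w5.npz",im=im,**k)
print(boxes_of("chock_center","wrist"))
```

```text
8.0 [453.9729333   -2.32576526 184.08241759] [ 9.95883239e-01 -9.06444607e-02  3.12067658e-04 -2.42324401e-04] 0.037622404246917956
[{'xyz': [528.6, -17.1, 59.0], 'conf': 0.79}]
```

View pics/w5.png

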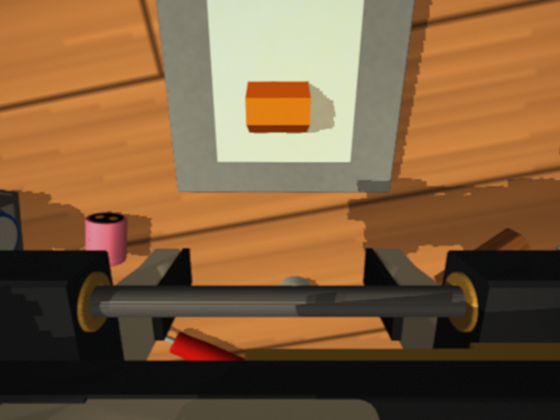

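The chock stands square on the field at (278,107), fully inside it. Next is the blue cap.

>>> apply_moves --series '[[[-10, -37, -10], 0, 1], [[-21, -75, -20], 4, 1], [[-32, -113, -25], 7, 1], [[-42, -150, -25], 7, 1], [[-53, -188, -25], 7, 1]]'

```text
time_s: 8.52
eef_pos: [435.7, 193.6, 208.3]
tcp_rot: [0.988, -0.152, -0.0, 0.001]
contact_force: [0.5, -0.0, -0.1]
gripper_width: 88.2
grip_force: 0.0
```

>>> apply_moves --series '[[[0, -37, 0], 0, 1], [[0, -75, 0], 0, 1], [[0, -95, 0], 0, 1], [[0, -95, 0], 0, 1], [[0, -95, 0], 0, 1]]'

```text
time_s: 8.93
eef_pos: [464.3, 283.4, 206.7]
tcp_rot: [0.989, -0.151, -0.001, 0.002]
contact_force: [-0.3, 1.0, -0.3]
gripper_width: 87.6
grip_force: 0.0
```

Run:
```python
from h import *
k=calibration("wrist"); s=read_state(); im=snapshot("wrist"); print(s["time_s"],s["eef_pos"],s["tcp_rot"],abs(s["dq"]).max())
cv2.imwrite("pics/w6.png",im[:,:,::-1]);np.savez("w6.npz",im=im,**k)
print([(d["xyz"],d["conf"]) for d in boxes_of("bluecap_center","wrist")])
```

```text
8.9333 [464.30504731 283.35532123 206.6913486 ] [ 0.9885211  -0.15106793 -0.00110127  0.00181508] 0.03825333947094035
[([479.2, 278.2, 68.8], 0.95), ([441.8, 177.7, 29.1], 0.92), ([398.4, 349.2, 36.9], 0.73), ([501.3, 382.4, 49.5], 0.71)]
```

View pics/w6.png

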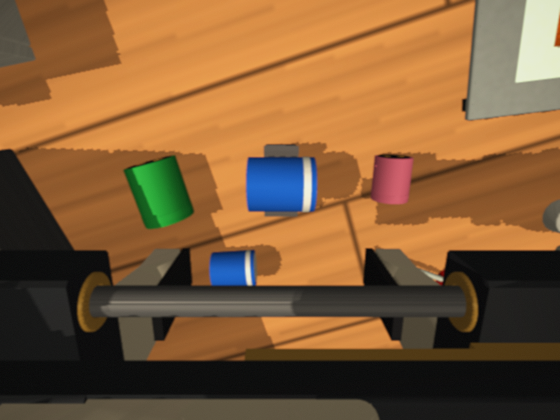

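The large blue cap spans x 247–318 and y 156–213, with its axis level in the image, so it already lines up with the gripper's closing line.

Run:
```python
from h import *
z=np.load("w6.npz"); k={a:z[a] for a in z.files if a!="im"}; im=z["im"]
d=silhouettes("bluecap_center","wrist"); s=read_state();R=Rn.from_quat(s["tcp_rot"]).as_matrix();print(s["eef_pos"])
for e in d:
    ys,xs=np.nonzero(e["mask"])
    if abs(xs.mean()-282)<15 and abs(ys.mean()-184)<15:
        r=cv2.minAreaRect(np.c_[xs,ys].astype(np.float32));print(r,xs.min(),xs.max(),ys.min(),ys.max())
        C=back(k,r[0],48)[0];print(C); C[2]=41; print(R.T@(C-s["eef_pos"]))
        b=cv2.boxPoints(r);B=back(k,b,55);print(B.round(1).tolist())
        print(np.degrees(np.arctan2(*(B[1]-B[0])[1::-1])),np.degrees(np.arctan2(*(B[2]-B[1])[1::-1])))
print("tooly",np.degrees(np.arctan2(R[1,1],R[0,1])))
```

```text
[464.02742164 281.71369648 208.11617375]
((281.0, 183.5), (55.0, 70.0), 90.0) 246 316 156 211
[474.60304873 276.30503818  48.        ]
[ 11.84822145   1.67379596 167.10993704]
[[508.4, 297.8, 55.0], [490.2, 239.7, 55.0], [442.1, 253.1, 55.0], [461.2, 313.9, 55.0]]
-107.44077466060176 164.43133144683605
tooly -107.46563942567438
```

>>> apply_moves --series '[[[6, 1, 35], 0, 1], [[12, 1.7, 70], 0, 1], [[12, 1.7, 95], 0, 1], [[12, 1.7, 100], 0, 1], [[12, 1.7, 100], 0, 1]]'

```text
time_s: 9.5
eef_pos: [474.5, 275.8, 107.8]
tcp_rot: [0.988, -0.152, -0.001, 0.002]
contact_force: [-0.0, 0.9, -0.0]
gripper_width: 87.4
grip_force: 0.0
```

Run:
```python
from h import *
k=calibration("wrist"); s=read_state(); im=snapshot("wrist"); print(s["time_s"],s["eef_pos"])
cv2.imwrite("pics/w7.png",im[:,:,::-1])
h=cv2.cvtColor(im,cv2.COLOR_RGB2HSV); m=((h[...,0]>100)&(h[...,0]<125)&(h[...,1]>150)).astype(np.uint8); n,l,st,ce=cv2.connectedComponentsWithStats(m);print(st[1:][st[1:,4]>300])
print([proj(k,s["eef_pos"]+Rn.from_quat(s["tcp_rot"]).apply(v)) for v in ([0,-38,11],[0,38,11])])
```

```text
9.5 [474.47056804 275.7625003  107.81439963]
[[ 225  197   83   76 6111]
 [ 317  197   10   75  428]
 [ 180  317   49   45 2028]]
[array([202.87774345, 267.86543204]), array([353.73304114, 267.75828795])]
```

View pics/w7.png

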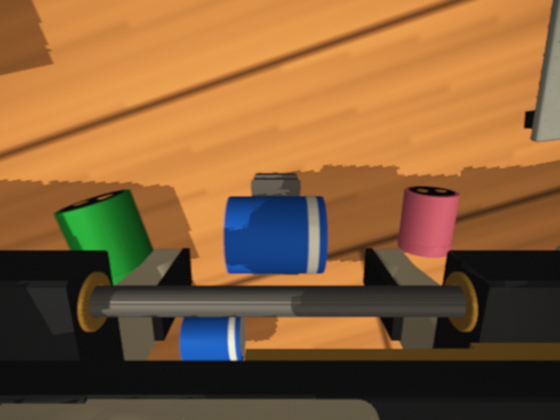

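The cap is centred between the fingers at (276,235), so I'll descend.

>>> apply_moves --series '[[[-1, 0, 25], 0, 1], [[-1, 0, 45], 0, 1], [[-1, 0, 60], 0, 1], [[-1, 0, 67], 0, 1], [[-1, 0, 67], 0, 1]]'

```text
time_s: 9.97
eef_pos: [474.4, 277.9, 42.4]
tcp_rot: [0.988, -0.151, 0.0, -0.0]
contact_force: [-0.2, -0.4, -0.8]
gripper_width: 87.5
grip_force: 0.0
```

>>> apply_moves --series '[[[0, 0, 0], 0, -1], [[0, 0, 0], 0, -1], [[0, 0, 0], 0, -1], [[0, 0, 0], 0, -1], [[0, 0, 0], 0, -1]]'

```text
time_s: 10.38
eef_pos: [474.2, 277.4, 42.8]
tcp_rot: [0.988, -0.151, 0.0, 0.0]
contact_force: [-0.3, -9.5, 7.3]
gripper_width: 59.8
grip_force: 11.4
```

>>> apply_moves --series '[[[0, 0, 0], 0, -1], [[0, 0, 0], 0, -1], [[0, 0, 0], 0, -1]]'

```text
time_s: 10.63
eef_pos: [474.3, 277.4, 42.8]
tcp_rot: [0.988, -0.151, 0.0, 0.0]
contact_force: [-0.1, -3.0, 6.7]
gripper_width: 59.9
grip_force: 30.0
```

>>> apply_moves --series '[[[0, 0, -10], 0, -1], [[0, 0, -30], 0, -1], [[0, 0, -60], 0, -1], [[0, 0, -90], 0, -1], [[0, 0, -100], 0, -1]]'

```text
time_s: 11.05
eef_pos: [475.7, 279.2, 146.9]
tcp_rot: [0.989, -0.151, 0.002, -0.002]
contact_force: [1.2, 1.4, -1.4]
gripper_width: 59.9
grip_force: 30.0
```

Run:
```python
from h import *
s=read_state();R=Rn.from_quat(s["tcp_rot"]).as_matrix();print(s["eef_pos"],s["grip_force"],s["gripper_width"])
a=np.radians(-10.5);T=np.array([532.6,-17,0])+44*np.array([np.cos(a),np.sin(a),0]);T[2]=120
print(T,R.T@(T-s["eef_pos"]),np.degrees(np.arctan2(R[1,0],R[0,0])))
```

```text
[475.73593534 279.18059803 146.8761538 ] 29.998699128627777 59.90743427570331
[575.86321593 -25.01836312 120.        ] [186.29364114 260.56924802  26.13721841] -17.370153294040175
```

>>> apply_moves --series '[[[18, 25, 0], 0, -1], [[38, 54, 0], -3, -1], [[59, 83, 0], -6.9, -1], [[80, 112, 0], -6.9, -1], [[100, 140, 0], -6.9, -1]]'

```text
time_s: 11.47
eef_pos: [527.7, 112.8, 142.4]
tcp_rot: [0.996, -0.091, -0.0, -0.0]
contact_force: [1.1, 0.5, -2.2]
gripper_width: 60.1
grip_force: 30.0
```

>>> apply_moves --series '[[[5, 28, 0], 0, -1], [[8, 45, 0], 0, -1], [[8, 45, 0], 0, -1]]'

```text
time_s: 11.72
eef_pos: [526.5, 65.5, 141.9]
tcp_rot: [0.996, -0.093, -0.001, 0.0]
contact_force: [-0.7, -0.4, -2.2]
gripper_width: 59.9
grip_force: 30.0
```

Run:
```python
from h import *
s=read_state();R=Rn.from_quat(s["tcp_rot"]).as_matrix();print(s["eef_pos"],s["grip_force"],s["gripper_width"])
a=np.radians(-10.5);T=np.array([532.6,-17,0])+44*np.array([np.cos(a),np.sin(a),0]);T[2]=100
print(T,R.T@(T-s["eef_pos"]),np.degrees(np.arctan2(R[1,0],R[0,0])))
```

```text
[526.48620708  65.48722565 141.94090395] 29.99803125858307 59.93184653024185
[575.86321593 -25.01836312 100.        ] [65.38020411 79.73647906 41.90361374] -10.703508674643754
```

>>> apply_moves --series '[[[22, 26, 0], 0, -1], [[44, 53, 0], 0, -1], [[65.4, 79.7, 15], 0, -1], [[65.4, 79.7, 35], 0, -1], [[65.4, 79.7, 42], 0, -1]]'

```text
time_s: 12.13
eef_pos: [576.0, -23.1, 97.5]
tcp_rot: [0.996, -0.093, -0.002, 0.0]
contact_force: [-1.1, 0.4, -3.8]
gripper_width: 59.8
grip_force: 30.0
```

>>> apply_moves --series '[[[0, 0, 0], 0, -1], [[0, 0, 0], 0, -1], [[0, 0, 0], 0, -1]]'

```text
time_s: 12.38
eef_pos: [577.5, -20.7, 101.1]
tcp_rot: [0.996, -0.091, 0.001, -0.0]
contact_force: [0.2, 0.2, -1.7]
gripper_width: 60.4
grip_force: 30.0
```

Run:
```python
from h import *
s=read_state();R=Rn.from_quat(s["tcp_rot"]).as_matrix();print(s["eef_pos"])
a=np.radians(-10.5);T=np.array([532.6,-17,0])+44*np.array([np.cos(a),np.sin(a),0]);T[2]=55
print(T,R.T@(T-s["eef_pos"]))
im=snapshot("wrist");sc=snapshot("scene")
c=np.zeros((420,560+400,3),np.uint8)
c=np.hstack([cv2.resize(im,(440,330)),cv2.resize(sc[170:270,170:300],(350,330))[:, :350]])
cv2.imwrite("pics/p8.png",c[:,:,::-1])
```

```text
[577.4961852  -20.69021199 101.13466196]
[575.86321593 -25.01836312  55.        ] [-0.87815199  4.56948678 46.13193205]
```

View pics/p8.png

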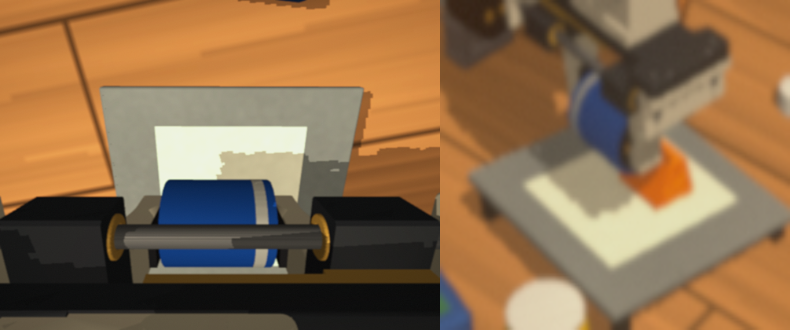

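The cap hangs just uphill of the chock and is square to the field, so I'll lower it gently.

>>> apply_moves --series '[[[0, 2, 15], 0, -1], [[0, 4, 28], 0, -1], [[0, 4, 36], 0, -1], [[0, 4, 42], 0, -1], [[0, 4, 42], 0, -1]]'

```text
time_s: 12.9
eef_pos: [575.9, -25.4, 57.4]
tcp_rot: [0.996, -0.091, -0.001, 0.0]
contact_force: [0.2, 0.4, -1.3]
gripper_width: 60.3
grip_force: 30.0
```

>>> apply_moves --series '[[[0, 0, 1], 0, -1], [[0, 0, 2], 0, -1], [[0, 0, 2], 0, -1]]'

```text
time_s: 13.15
eef_pos: [576.7, -25.5, 56.5]
tcp_rot: [0.996, -0.092, 0.0, -0.0]
contact_force: [-0.1, 0.1, -1.7]
gripper_width: 59.7
grip_force: 30.0
```

>>> apply_moves --series '[[[0, 0, 1], 0, -1], [[0, 0, 2], 0, -1], [[0, 0, 2], 0, -1]]'

```text
time_s: 13.4
eef_pos: [576.3, -25.7, 54.1]
tcp_rot: [0.996, -0.092, 0.0, -0.0]
contact_force: [-0.0, -1.2, -2.1]
gripper_width: 60.1
grip_force: 30.0
```

>>> apply_moves --series '[[[0, 0, 1], 0, -1], [[0, 0, 1.5], 0, -1], [[0, 0, 1.5], 0, -1]]'

```text
time_s: 13.65
eef_pos: [576.3, -25.7, 52.5]
tcp_rot: [0.996, -0.092, -0.0, 0.0]
contact_force: [0.2, 0.1, -1.9]
gripper_width: 60.0
grip_force: 30.0
```

>>> apply_moves --series '[[[-1, 0, 0], 0, -1], [[-2, 0, 0], 0, -1], [[-3, 0, 0], 0, -1], [[-3, 0, 0], 0, -1]]'

```text
time_s: 13.98
eef_pos: [573.2, -25.1, 52.6]
tcp_rot: [0.996, -0.092, -0.0, -0.0]
contact_force: [0.1, 0.2, -1.4]
gripper_width: 59.6
grip_force: 30.0
```

>>> apply_moves --series '[[[0, 0, 0.7], 0, -1], [[-0.5, 0, 1.2], 0, -1], [[-0.5, 0, 1.2], 0, -1]]'

```text
time_s: 14.23
eef_pos: [573.4, -25.1, 52.0]
tcp_rot: [0.996, -0.091, 0.001, 0.0]
contact_force: [-1.8, 0.1, 4.4]
gripper_width: 59.6
grip_force: 30.0
```

>>> apply_moves --series '[[[-0.5, 0, 0], 0, -1], [[-1, 0, 0], 0, -1], [[-1, 0, 0], 0, -1]]'

```text
time_s: 14.48
eef_pos: [573.0, -24.8, 52.0]
tcp_rot: [0.996, -0.091, 0.001, -0.0]
contact_force: [2.7, -1.4, 4.4]
gripper_width: 59.9
grip_force: 30.0
```

>>> apply_moves --series '[[[-0.5, 0, 0], 0, -1], [[-1, 0, 0], 0, -1], [[-1, 0, 0], 0, -1]]'

```text
time_s: 14.73
eef_pos: [571.9, -24.5, 51.9]
tcp_rot: [0.996, -0.091, 0.001, -0.0]
contact_force: [3.5, -1.5, 5.2]
gripper_width: 59.7
grip_force: 30.0
```

>>> apply_moves --series '[[[0, 0, 0], 0, 0.5], [[0, 0, 0], 0, 0.6], [[0, 0, 0], 0, 0.7], [[0, 0, 0], 0, 1], [[0, 0, 0], 0, 1]]'

```text
time_s: 15.15
eef_pos: [570.3, -24.8, 50.9]
tcp_rot: [0.996, -0.092, -0.001, 0.0]
contact_force: [-0.4, 0.2, 0.0]
gripper_width: 82.5
grip_force: 0.0
```

>>> apply_moves --series '[[[0, 0, 0], 0, 1], [[0, 0, 0], 0, 1], [[0, 0, -20], 0, 1], [[0, 0, -50], 0, 1], [[0, 0, -80], 0, 1]]'

```text
time_s: 15.57
eef_pos: [570.1, -24.9, 131.4]
tcp_rot: [0.996, -0.092, -0.001, 0.001]
contact_force: [1.0, -0.1, 0.2]
gripper_width: 87.7
grip_force: 0.0
```

>>> apply_moves --series '[[[-40, 0, -25], 0, 1], [[-80, 0, -50], 0, 1], [[-100, 0, -70], 0, 1], [[-100, 0, -70], 0, 1], [[-100, 0, -70], 0, 1]]'

```text
time_s: 15.98
eef_pos: [472.5, -5.9, 203.7]
tcp_rot: [0.996, -0.091, 0.002, -0.001]
contact_force: [0.4, -0.1, -0.1]
gripper_width: 87.4
grip_force: 0.0
```

Run:
```python
from h import *
s=read_state();print(s["eef_pos"],s["time_s"]); k=calibration("wrist")
im=snapshot("wrist"); cv2.imwrite("pics/p9.png",im[:,:,::-1])
for t in ["bluecap_center","chock_center"]:
    print(t,[(d["xyz"],d["conf"]) for d in boxes_of(t,"wrist")])
print(proj(k,[571,-24,57]),proj(k,[532.6,-17,58]))
```

```text
[472.47803712  -5.91856861 203.67826052] 15.9833
bluecap_center [([449.4, 165.0, 31.0], 0.94), ([567.9, -22.6, 76.8], 0.61)]
chock_center [([523.6, -13.5, 58.2], 0.69)]
[278.01969914  80.14622684] [278.10330814 129.89010176]
```

View pics/p9.png

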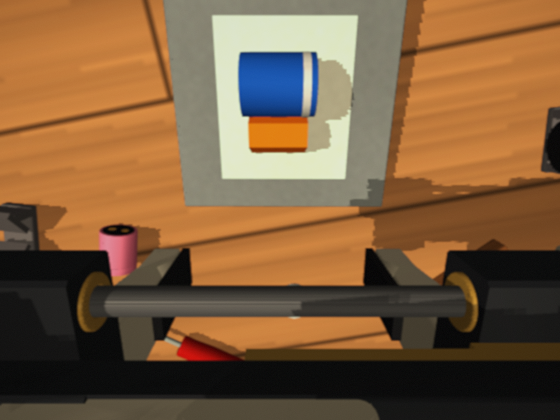

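The blue cap at (278,84) rests squarely against the chock at (278,134), and both are on the white field. I'll check that neither is still moving, then hand in.

>>> apply_moves --series '[[[0, 0, 0], 0, 1], [[0, 0, 0], 0, 1], [[0, 0, 0], 0, 1], [[0, 0, 0], 0, 1], [[0, 0, 0], 0, 1]]'

```text
time_s: 16.55
eef_pos: [472.7, -6.6, 200.9]
tcp_rot: [0.996, -0.092, -0.0, 0.0]
contact_force: [-0.8, -0.2, -0.2]
gripper_width: 87.4
grip_force: 0.0
```

Run:
```python
from h import *
def f(im):
    h=cv2.cvtColor(im,cv2.COLOR_RGB2HSV); m=((h[...,0]>100)&(h[...,0]<125)&(h[...,1]>150)); m[245:]=0; ys,xs=np.nonzero(m); return xs.mean(),ys.mean(),m.sum()
a=f(snapshot("wrist"))
for _ in range(8): b=f(snapshot("wrist"))
print(a,b)
if abs(a[1]-b[1])<1 and abs(a[0]-b[0])<1: print(job_done())
```

```text
(np.float64(271.6282956685499), np.float64(82.66690207156309), np.int64(4248)) (np.float64(272.00898132829116), np.float64(82.74545024816828), np.int64(4231))
the job is handed in; nothing more can be done
None
```

I handed the job in at about 17 s: the chock stands square on the white field, the blue capacitor lies still against its uphill side, both are released, and the black capacitor was not touched; the verdict was not reported back.

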